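Put the clipper guards back in order on their rack

ROBOT

A 7-joint arm with a two-finger parallel gripper is mounted at the origin on the work surface. World frame = base frame: x ahead of the robot, y to its left, z up, the work surface at z = 0. Lengths are in m, angles in rad, forces in N, time in s.
With the tool pointing down it reaches from about 0.425 to 0.875 m from the base axis. Payload 4.7 kg.
Tool frame: the origin (TCP) lies midway between the tips of the shut fingers; the grasp point (between the pads) lies 19 mm behind it; z points along the fingers, x is the direction in which the jaws open and shut, and the axes are right-handed (so a half turn about z gives the same grasp; the last joint's range is limited). The gripper opens to 87 mm and grips with 3 to 60 N. Pads are 19 mm wide; open, the fingers measure 117 mm over their backs; the gripper's body (75 mm by 190 mm) begins 51 mm behind the grasp point.
Start: joints at [-1.249, 0.321, -0.07, 1.45, 0.023, 1.371, -0.057], TCP at [0.197, 0.619, 0.223] pointing down, gripper open.
Joint ranges: [-2.86, 2.86], [-0.3, 2.09], [-1.38, 1.24], [0.06, 2.45], [-1.56, 4.7], [0.09, 2.05], [-2.69, 2.69]. Speed limits (rad/s): [2.57, 2.57, 3.14, 3.14, 3.14, 3.14, 3.14].

INTERFACE

Orientations are given as a rotation vector (axis times angle).
In Python, from bench import get_state, eyes, ticket gives the robot as it stands.
- The arm moves only by the tool carry_out, never from a script. Its argument "motion" is a list of rows, each a list of 2 entries, a list of its own where there are three numbers: the shift along the world's x, y, z in m, then the turn about the world's z in rad. A call has 1 to 20 rows; each row is the pose to reach, as a shift and turn from the pose commanded when the call began; what a row does not reach only later rows make up. A row lasts 1/10 s, in which the tool goes at most 50 mm and 8.59 degrees, less where a joint would pass 70% of its speed; a pose out of reach is approached as far as the arm can. A call with a gripper value outside its range is refused whole. "grip" is the gripper command: -1 is fully open, 1 is shut, values between are in proportion, set as the call begins (left out, the last holds). The fingers move at their own pace and stop on an object; "squeeze" is the grip in N (left out, the last holds). Time passes only in rows, so rows that repeat a pose let the fingers close. It gives the time, the measured TCP pose, the force and the opening at its end, in the units of the state.
- get_state(): the state, without advancing time (a new reading comes with each control period).
- eyes.get_image(name): name is "side" or "top" or "wrist"; returns a dict with "pixels" (480x640x3 uint8, blue, green, red), "mtx" (3x3 intrinsics, pixels), "extrinsics" (4x4, takes a point from camera to world coordinates). Camera axes: x right, y down, z forward; pixel columns grow to the right and rows downward; lengths in m; the calibration is good to about 2 mm. The wrist camera is an equidistant fisheye: a pixel r from the principal point sees the ray r / f radians off the axis. A picture is of the moment at which its call begins. There is no depth.
- ticket.close_job(): hands the job in, once; it reports no verdict.
The state is a dict: "time": time; "joint_positions": joint angles; "qd": joint speeds; "joint_torque": joint torques, N m; "position": TCP position; "tool_rot": TCP orientation; "ft_force": force on the tool from outside, world axes, zero at the start; "torque": the same for the moment, N m; "grip_width": opening from 0.0 (shut) to 1.0 (fully open).
Only numpy, scipy, OpenCV 4.12 (cv2) and the standard library are available. Lean on these libraries where they do the work, as an engineer would, in place of code of your own. Each camera call takes 0.05 s, during which the arm holds its last target. There are 200 camera calls.

TASK

The four clipper guards stand in the wrong bays of their rack. Put them in order of height, the lowest in the bay beside the walnut cheek and each next taller one in the next bay, with the last bay (by the black cheek) left empty; that empty bay, or clear mat, serves to park a guard on the way. Each must lie flat between the fins, teeth up, and square across the bar like its neighbours, and the foil shaver beside the rack must be left where it lies.

Things in the scene. Friction and masses are not known exactly. Their poses are not given: they have to be found in the camera images.
- guard_a: white nylon clipper guard, lowest and shortest of four alike but for size: 13 mm high, 48 wide (y), 26 front to back (x, along the rack), teeth up, rigid, 11-42 g. Origin: centre of its underside, z up. Flat upright sides at y = +-24 mm: 13 mm high over the toothed part (x -3 to 13 mm), but 6 mm high on the latch side, where the teeth slope down.
- guard_b: white nylon clipper guard, second lowest of four alike but for size: 21 mm high, 48 wide (y), 30 front to back (x, along the rack), teeth up, rigid, 11-42 g. Origin: centre of its underside, z up. Flat upright sides at y = +-24 mm: 21 mm high over the toothed part (x -4 to 15 mm), but 6 mm high on the latch side, where the teeth slope down.
- guard_c: white nylon clipper guard, second tallest of four alike but for size: 30 mm high, 48 wide (y), 34 front to back (x, along the rack), teeth up, rigid, 11-42 g. Origin: centre of its underside, z up. Flat upright sides at y = +-24 mm: 30 mm high over the toothed part (x -4 to 17 mm), but 6 mm high on the latch side, where the teeth slope down.
- guard_d: white nylon clipper guard, tallest and longest of four alike but for size: 40 mm high, 48 wide (y), 38 front to back (x, along the rack), teeth up, rigid, 11-42 g. Origin: centre of its underside, z up. Flat upright sides at y = +-24 mm: 40 mm high over the toothed part (x -5 to 19 mm), but 6 mm high on the latch side, where the teeth slope down.
- bay1: first rack bay from the walnut cheek, beside the walnut cheek: a dark steel plate 40 x 26 mm on the bar. Origin: bay centre, on the surface a guard rests on; x along the rack away from the walnut cheek, y across, z up. The fixed rack: a black bar 36 mm wide, its top 30 mm over the rubber mat (mat top 5 mm over the table); it may lie at any angle.
- bay2: second rack bay from the walnut cheek: a dark steel plate 40 x 26 mm on the bar. Origin: bay centre, on the surface a guard rests on; x along the rack away from the walnut cheek, y across, z up. Guards overhang the bar by 6 mm either side: grip them there across their width, fingertips passing down beside the bar.
- bay3: third rack bay from the walnut cheek, in the middle: a dark steel plate 40 x 26 mm on the bar. Origin: bay centre, on the surface a guard rests on; x along the rack away from the walnut cheek, y across, z up. The five bays are 55 mm apart, parted by fins 3 mm thick and 7 mm high above the bar, which is 12 mm thick and open beneath.
- bay4: fourth rack bay from the walnut cheek: a dark steel plate 40 x 26 mm on the bar. Origin: bay centre, on the surface a guard rests on; x along the rack away from the walnut cheek, y across, z up. Walnut cheek: 145 mm from the rack's middle, 12 mm thick, 56 wide, 46 high over the mat. Black cheek at the other end: 36 wide, 30 high.
- bay5: fifth rack bay from the walnut cheek, beside the black cheek: a dark steel plate 40 x 26 mm on the bar. Origin: bay centre, on the surface a guard rests on; x along the rack away from the walnut cheek, y across, z up. Empty at the start and at the end.
- shaver: foil shaver lying loose on the mat alongside the rack, black with a dark grey steel head half, 108 x 58 x 22 mm, 170 g; to be left where it is. Origin: centre of its underside, x along its length, z up.
Not all that is in view belongs to the job. Leave any orange or purple look-alike of the guard_d alone.

How it is judged:
By the outcome, as a careful person would: the job done as asked, in the order asked, and still so for the second after the job is handed in, with the robot touching nothing.
It also fails if it takes over 131 s, if anything falls off the work surface, if the arm or the gripper's body presses on something with over 40 N, if the wrist force passes 120 N, or if a joint passes its speed limit or range.

## Working session

There is one attempt and no reset: what is moved stays moved. The work goes in short steps, Python scripts to look and compute and a tool call to move; the robot and the scene stay as the last step left them, time stands still between calls to the robot, and variables do not carry over. Pictures are saved under pics/ and viewed, about 12 in all and at most 16, crops included, and the job is handed in when it is done.

Besides the shell and the picture viewer there is one more tool, called as name(argument=value, ...), one argument or row to a line, values as JSON. carry_out: Moves the arm, as the interface text tells. Its arguments: {"type":"object","properties":{"motion":{"type":"array","items":{"type":"array"}},"grip":{"type":"number"},"squeeze":{"type":"number"}},"required":["motion"]}

```bash
mkdir -p pics; ls; python3 - <<'E'
from bench import get_state, eyes
import cv2
s=get_state();print({k:s[k] for k in('time','position','tool_rot','grip_width','ft_force')})
for n in('top','side'):
    d=eyes.get_image(n);cv2.imwrite(f'pics/{n}0.png',d['pixels']);print(n,d['mtx'],d['extrinsics'])
E
```

```text
pics
{'time': 0.0, 'position': array([0.19678434, 0.61890873, 0.22147052]), 'tool_rot': array([ 2.53470201e+00,  1.85401521e+00, -2.35792066e-03]), 'grip_width': 1.0015986883117154, 'ft_force': array([0.51407631, 0.97578588, 0.37077196])}
top [[575.44588328   0.         330.38067733]
 [  0.         575.44588328 239.20153783]
 [  0.           0.           1.        ]] [[-0.02700123 -0.99088284  0.1319929   0.32832746]
 [-0.99962819  0.02626304 -0.00733068  0.05819398]
 [ 0.00379732 -0.13214176 -0.99122355  1.18914748]
 [ 0.          0.          0.          1.        ]]
side [[449.07928409   0.         319.67883995]
 [  0.         449.07928409 236.25721287]
 [  0.           0.           1.        ]] [[ 0.996946   -0.05306004  0.0573002   0.42813168]
 [-0.07763369 -0.75292144  0.65351536 -0.57588202]
 [ 0.008467   -0.65596794 -0.75474126  0.83879766]
 [ 0.          0.          0.          1.        ]]
```

View pics/top0.png

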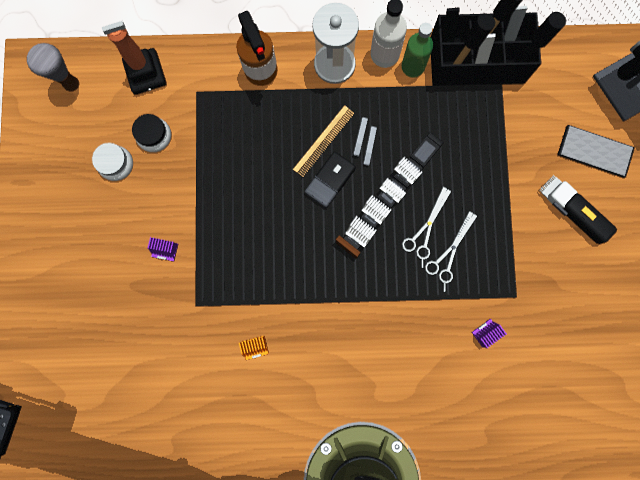

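View pics/side0.png

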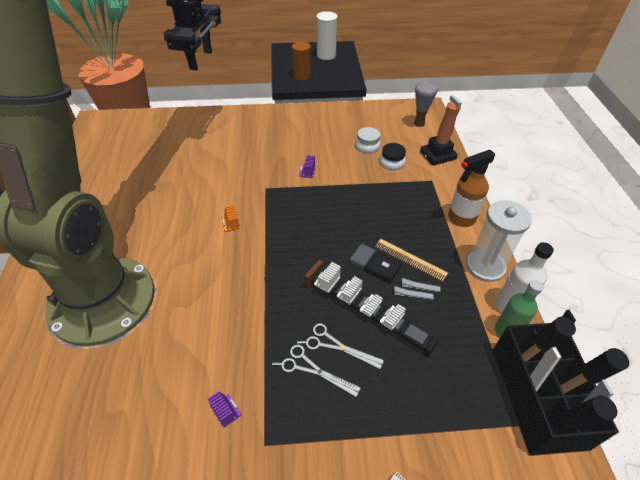

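The top view shows the rack running from the walnut cheek at (348,247) to the black end at (428,150), with the shaver at (330,180). The white guards stand at about (361,232), (376,209), (393,188) and (408,170). The look-alikes are the purple ones at (163,249) and (488,333) and the orange one at (254,347). The side view shows the same rack running from (313,272) to (425,342). Next I'll crop close and measure.

```bash
cat > h.py <<'E'
import numpy as np,cv2
from bench import get_state, eyes
def ray(d,p):
    M=d['mtx'];v=np.linalg.inv(M)@[p[0],p[1],1];E=np.asarray(d['extrinsics']);return E[:3,3],E[:3,:3]@v
def onz(d,p,z):
    o,v=ray(d,p);return o+v*(z-o[2])/v[2]
def proj(d,P):
    E=np.linalg.inv(d['extrinsics']);q=d['mtx']@(E[:3,:3]@P+E[:3,3]);return q[:2]/q[2]
E
python3 - <<'E'
from h import *
t=eyes.get_image('top');s=eyes.get_image('side')
c=[t['pixels'][120:270,300:450],s['pixels'][230:370,290:450]]
a=cv2.resize(c[0],(560,560),interpolation=cv2.INTER_CUBIC)
b=cv2.resize(c[1],(640,560),interpolation=cv2.INTER_CUBIC)
cv2.imwrite('pics/t1.png',a);cv2.imwrite('pics/s1.png',b)
for n,d,box in(('top',t,(300,120,450,270)),('side',s,(290,230,450,370))):
    im=d['pixels'];hsv=cv2.cvtColor(im,cv2.COLOR_BGR2HSV)
    m=cv2.inRange(hsv,(0,0,150),(179,60,255));k=np.zeros_like(m);x0,y0,x1,y1=box;k[y0:y1,x0:x1]=m[y0:y1,x0:x1]
    k=cv2.morphologyEx(k,cv2.MORPH_CLOSE,np.ones((3,3)))
    w=cv2.inRange(hsv,(0,80,40),(15,255,160));kw=np.zeros_like(m);kw[y0:y1,x0:x1]=w[y0:y1,x0:x1]
    for lab,q,z in(('white',k,.05),('walnut',kw,.051)):
        N,_,st,ce=cv2.connectedComponentsWithStats(q)
        for i in range(1,N):
            if st[i,4]>40: print(n,lab,st[i],ce[i].round(1),onz(d,ce[i],z).round(4))
E
```

```text
top white [354 120  13  35 191] [360. 137.] [ 0.6893 -0.0166  0.05  ]
top white [364 127  13  37 202] [369.8 145.1] [ 0.6718 -0.036   0.05  ]
top white [394 157  28  27 371] [407.8 170.2] [ 0.6172 -0.1113  0.05  ]
top white [380 178  26  25 309] [392.6 189.9] [ 0.5772 -0.0786  0.05  ]
top white [403 187  47  81 564] [429.  223.4] [ 0.5067 -0.1489  0.05  ]
top white [362 195  29  29 432] [375.8 209.4] [ 0.5381 -0.0432  0.05  ]
top white [346 216  30  31 497] [360.2 231.2] [ 0.4946 -0.0103  0.05  ]
top white [426 248  24  22  98] [438.2 259.5] [ 0.4336 -0.1635  0.05  ]
top walnut [336 235  25  22 175] [347.8 245.6] [0.466  0.0154 0.051 ]
side white [314 262  26  25 248] [327.7 273.2] [ 0.4973 -0.      0.05  ]
side white [337 276  25  27 318] [350.4 288.2] [ 0.5415 -0.0427  0.05  ]
side white [402 279  38  12 160] [420.1 284.9] [ 0.691  -0.0449  0.05  ]
side white [395 287  38  12 163] [413.3 292.8] [ 0.6722 -0.0636  0.05  ]
side white [360 294  22  22 269] [370.8 303.8] [ 0.5788 -0.0842  0.05  ]
side white [380 304  25  25 318] [393.2 315. ] [ 0.6199 -0.1137  0.05  ]
side white [290 324  93  46 746] [333.2 351.6] [ 0.4912 -0.1846  0.05  ]
side walnut [304 259  19  30 239] [312.5 273. ] [0.4641 0.0021 0.051 ]
```

View pics/t1.png

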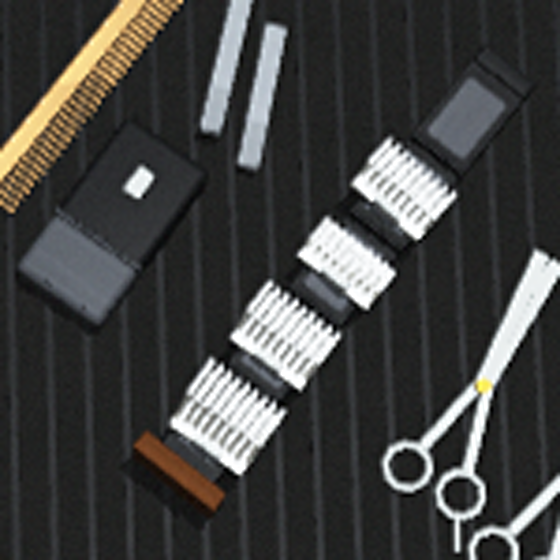

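View pics/s1.png

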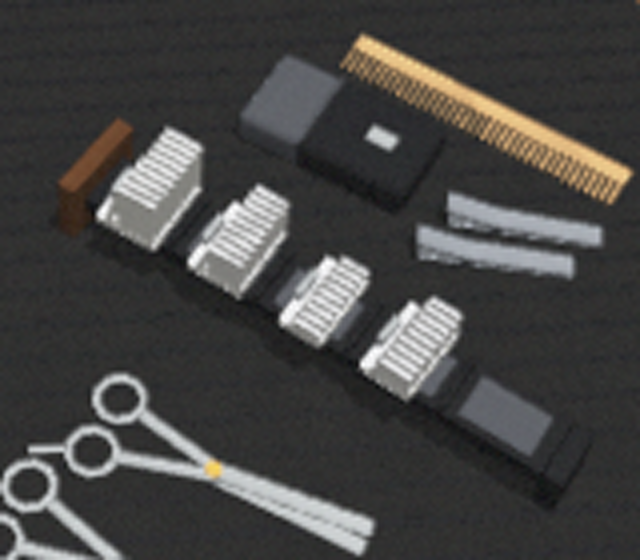

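The crops show, from the walnut cheek: tallest (d) at top crop (230,415), second tallest (c) at (287,335), lowest (a) at (347,262), second lowest (b) at (405,187), then the empty plate at (467,110). That makes the initial order d, c, a, b, empty. The latch sides face walnut. Next I'll fix the rack frame.

```bash
cat > rack.py <<'E'
from h import *
def meas(n,box,wbox):
    d=eyes.get_image(n);im=d['pixels']
    def comp(m,b,z):
        x0,y0,x1,y1=b;q=np.zeros_like(m);q[y0:y1,x0:x1]=m[y0:y1,x0:x1]
        N,_,st,ce=cv2.connectedComponentsWithStats(q);i=1+np.argmax(st[1:,4])
        c=cv2.findContours((_==i).astype(np.uint8),0,1)[0][0]
        r=cv2.minAreaRect(np.array([onz(d,p[0],z)[:2]*1000 for p in c],np.float32))
        return ce[i],onz(d,ce[i],z),r
    hsv=cv2.cvtColor(im,cv2.COLOR_BGR2HSV)
    g=im.astype(int).max(2);P=((g>65)&(g<140)).astype(np.uint8)
    w=cv2.inRange(hsv,(0,80,50),(15,255,255))
    return d,comp(P,box,.036),comp(w,wbox,.051)
if __name__=='__main__':
    R={}
    for n,b,wb in(('top',(405,130,445,168),(330,228,365,262)),('side',(400,318,430,345),(300,255,325,292))):
        d,p,w=meas(n,b,wb);R[n]=(d,p,w);print(n,[x for x in p],'\n  W',[x for x in w])
    def tri(a,b):
        (o,u),(q,v)=a,b;s=np.linalg.lstsq(np.c_[u,-v],q-o,rcond=None)[0];A=o+u*s[0];B=q+v*s[1];return A,B
    print('tri plate',tri(ray(R['top'][0],R['top'][1][0]),ray(R['side'][0],R['side'][1][0])))
E
python3 rack.py
```

```text
top [array([424.4375   , 151.2734375]), array([ 0.65984909, -0.14944285,  0.036     ]), ((660.1538696289062, -149.37057495117188), (27.40513038635254, 41.24221420288086), 49.78596496582031)] 
  W [array([347.78362573, 245.54385965]), array([0.46622086, 0.01545459, 0.051     ]), ((466.28631591796875, 15.48477840423584), (55.41838836669922, 12.218173027038574), 49.492218017578125)]
side [array([416.06746032, 333.49603175]), array([ 0.6611702 , -0.15085323,  0.036     ]), ((661.2809448242188, -150.58673095703125), (27.096548080444336, 41.11103057861328), 49.6509895324707)] 
  W [array([312.54042553, 272.74468085]), array([0.46433726, 0.00272797, 0.051     ]), ((464.4434509277344, 2.37646484375), (80.58843231201172, 25.988916397094727), 57.32605743408203)]
tri plate (array([ 0.66049437, -0.149847  ,  0.0337555 ]), array([ 0.66171926, -0.14985181,  0.03410851]))
```

carry_out(
  motion=[
    [[0.25,-0.27,0],-0.2],
    [[0.25,-0.27,0],-0.2],
    [[0.25,-0.27,0],-0.2],
    [[0.25,-0.27,0],-0.2],
    [[0.25,-0.27,0],-0.2],
    [[0.25,-0.27,0],-0.2],
    [[0.25,-0.27,0],-0.2],
    [[0.3,-0.63,-0.03],-0.398],
    [[0.3,-0.63,-0.03],-0.398],
    [[0.3,-0.63,-0.03],-0.398],
    [[0.3,-0.63,-0.03],-0.398],
    [[0.3,-0.63,-0.03],-0.398],
    [[0.3,-0.63,-0.03],-0.398],
    [[0.3,-0.63,-0.03],-0.398],
    [[0.3,-0.63,-0.03],-0.398],
    [[0.3,-0.63,-0.03],-0.398],
    [[0.3,-0.63,-0.03],-0.398],
    [[0.3,-0.63,-0.03],-0.398],
    [[0.3,-0.63,-0.03],-0.398],
  ],
  grip=-1,
  squeeze=12,
)

```text
time: 2.2
position: [0.4969, -0.0088, 0.1926]
tool_rot: [-2.85, -1.321, -0.0]
ft_force: [0.7, 0.3, 0.2]
grip_width: 1.004
```

```bash
python3 - <<'E'
from h import *
s=get_state();print(s['position'],s['tool_rot'])
d=eyes.get_image('wrist');cv2.imwrite('pics/w1.png',d['pixels']);print(d['mtx'],d['extrinsics'])
E
```

```text
[ 0.49690548 -0.00879045  0.19259523] [-2.85012371e+00 -1.32091237e+00 -2.37956858e-04]
[[371.64829954   0.         321.20809365]
 [  0.         371.64829954 239.86928878]
 [  0.           0.           1.        ]] [[ 0.6463855   0.72967374  0.22307404  0.43748917]
 [ 0.76300927 -0.61876488 -0.18694083  0.04220942]
 [ 0.00162457  0.2910434  -0.95670847  0.35451788]
 [ 0.          0.          0.          1.        ]]
```

View pics/w1.png

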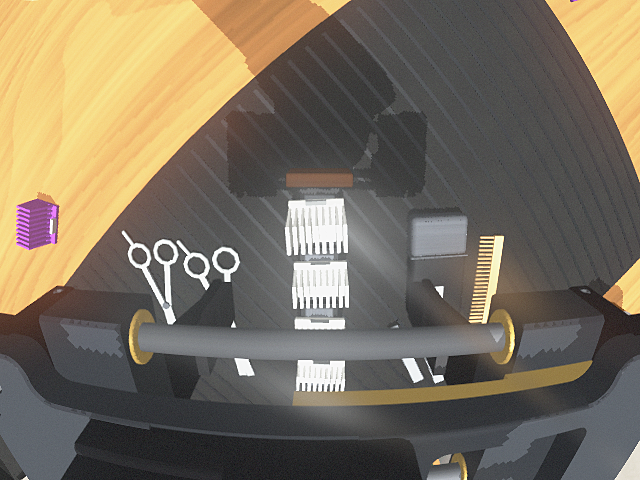

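The wrist view shows the tallest guard at (316,225), next to the walnut cheek at (320,180), then the second tallest at (320,285). All sit square and upright. The shaver at (438,240) is clear of the finger path. Now I'll descend on d.

carry_out(
  motion=[
    [[0,-0.002,-0.05],0],
    [[0,-0.002,-0.1],0],
    [[0,-0.002,-0.13],0],
    [[0,-0.002,-0.15],0],
    [[0,-0.002,-0.165],0],
    [[0,-0.002,-0.165],0],
    [[0,-0.002,-0.165],0],
  ],
)

```text
time: 2.95
position: [0.4971, -0.0119, 0.0278]
tool_rot: [2.851, 1.318, -0.0]
ft_force: [-0.8, 0.2, -0.4]
grip_width: 0.998
```

carry_out(
  motion=[
    [[0,0,0],0],
    [[0,0,0],0],
    [[0,0,0],0],
    [[0,0,0],0],
    [[0,0,0],0],
    [[0,0,0],0],
    [[0,0,0],0],
    [[0,0,0],0],
  ],
  grip=1,
  squeeze=12,
)

```text
time: 3.75
position: [0.497, -0.0125, 0.0277]
tool_rot: [-2.852, -1.317, -0.0]
ft_force: [-1.0, 0.3, 1.3]
grip_width: 0.556
```

carry_out(
  motion=[
    [[0,0,0.03],0],
    [[0,0,0.06],0],
    [[0,0,0.08],0],
    [[0,0,0.08],0],
    [[0.03,-0.026,0.08],0],
    [[0.06,-0.051,0.08],0],
    [[0.09,-0.077,0.08],0],
    [[0.12,-0.102,0.08],0],
    [[0.145,-0.1235,0.08],0],
    [[0.16,-0.136,0.08],0],
    [[0.1675,-0.1427,0.08],0],
    [[0.1675,-0.1427,0.08],0],
    [[0.1675,-0.1427,0.08],0],
  ],
)

```text
time: 5.05
position: [0.6635, -0.1543, 0.1067]
tool_rot: [-2.851, -1.317, 0.002]
ft_force: [-0.1, 0.8, -0.7]
grip_width: 0.557
```

carry_out(
  motion=[
    [[0.0005,0,-0.03],0],
    [[0.0005,0,-0.055],0],
    [[0.0005,0,-0.07],0],
    [[0.0005,0,-0.076],0],
    [[0.0005,0,-0.079],0],
    [[0.0005,0,-0.079],0],
    [[0.0005,0,-0.079],0],
  ],
)

```text
time: 5.75
position: [0.6658, -0.1554, 0.0299]
tool_rot: [2.851, 1.316, 0.003]
ft_force: [-0.4, 0.2, -1.3]
grip_width: 0.554
```

carry_out(
  motion=[
    [[0,0,0],0],
    [[0,0,0],0],
    [[0,0,0],0],
    [[0,0,0],0],
    [[0,0,0],0],
    [[0,0,0],0],
  ],
  grip=-1,
)

```text
time: 6.35
position: [0.6649, -0.1553, 0.0286]
tool_rot: [-2.852, -1.317, -0.0]
ft_force: [-0.3, -0.4, -1.4]
grip_width: 0.971
```

carry_out(
  motion=[
    [[0,0,0.04],0],
    [[0,0,0.08],0],
    [[-0.02,0.0174,0.1],0],
    [[-0.045,0.039,0.1],0],
    [[-0.07,0.061,0.1],0],
    [[-0.0843,0.0734,0.1],0],
    [[-0.0843,0.0734,0.1],0],
    [[-0.0843,0.0734,0.1],0],
    [[-0.0843,0.0734,0.1],0],
  ],
)

```text
time: 7.25
position: [0.5814, -0.083, 0.1288]
tool_rot: [2.852, 1.315, 0.001]
ft_force: [0.2, -0.0, 0.0]
grip_width: 1.002
```

```bash
python3 - <<'E'
from h import *
t=eyes.get_image('top');s=eyes.get_image('side');print(get_state()['position'])
a=cv2.resize(t['pixels'][120:270,300:450],(400,400),interpolation=cv2.INTER_CUBIC)
b=cv2.resize(s['pixels'][230:370,290:450],(400,400),interpolation=cv2.INTER_CUBIC)
cv2.imwrite('pics/p1.png',np.hstack([a,b]))
E
```

```text
[ 0.58125179 -0.08307598  0.12858858]
```

View pics/p1.png

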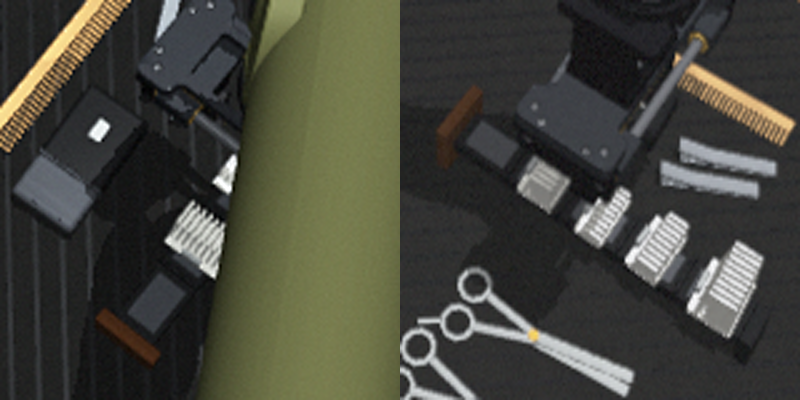

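The pictures show d sitting square in bay5 at side (730,290) and bay1 empty at (490,145). The guard at (603,217) is visibly lower than the one at (660,250), so bay3 holds a. I'll grip it now.

carry_out(
  motion=[
    [[-0.0006,0.001,-0.04],0],
    [[-0.0006,0.001,-0.075],0],
    [[-0.0006,0.001,-0.092],0],
    [[-0.0006,0.001,-0.101],0],
    [[-0.0006,0.001,-0.101],0],
    [[-0.0006,0.001,-0.101],0],
  ],
)

```text
time: 7.95
position: [0.581, -0.0814, 0.0284]
tool_rot: [2.852, 1.316, 0.002]
ft_force: [-0.2, 0.3, -0.1]
grip_width: 1.002
```

carry_out(
  motion=[
    [[0,0,0],0],
    [[0,0,0],0],
    [[0,0,0],0],
    [[0,0,0],0],
    [[0,0,0],0],
    [[0,0,0],0],
    [[0,0,0],0],
  ],
  grip=1,
)

```text
time: 8.65
position: [0.5801, -0.0808, 0.0277]
tool_rot: [-2.852, -1.317, -0.0]
ft_force: [-0.4, 0.1, 0.3]
grip_width: 0.552
```

carry_out(
  motion=[
    [[0,0,0.03],0],
    [[0,0,0.06],0],
    [[0,0,0.08],0],
    [[0,0,0.08],0],
    [[-0.025,0.0213,0.08],0],
    [[-0.05,0.0426,0.08],0],
    [[-0.07,0.0596,0.08],0],
    [[-0.0838,0.0713,0.08],0],
    [[-0.0838,0.0713,0.08],0],
    [[-0.0838,0.0713,0.08],0],
    [[-0.0838,0.0713,0.08],0],
  ],
)

```text
time: 9.75
position: [0.4968, -0.0104, 0.1074]
tool_rot: [2.852, 1.315, 0.0]
ft_force: [0.5, -0.7, -0.3]
grip_width: 0.549
```

carry_out(
  motion=[
    [[0,0,-0.03],0],
    [[0,0,-0.055],0],
    [[0,0,-0.07],0],
    [[0,0,-0.076],0],
    [[0,0,-0.0795],0],
    [[0,0,-0.0795],0],
    [[0,0,-0.0795],0],
    [[0,0,-0.0795],0],
  ],
)

```text
time: 10.55
position: [0.497, -0.0095, 0.0288]
tool_rot: [2.852, 1.317, 0.003]
ft_force: [-0.4, 0.2, -0.1]
grip_width: 0.553
```

carry_out(
  motion=[
    [[0,0,0],0],
    [[0,0,0],0],
    [[0,0,0],0],
    [[0,0,0],0],
    [[0,0,0],0],
    [[0,0,0],0],
  ],
  grip=-1,
)

```text
time: 11.15
position: [0.4963, -0.0095, 0.0281]
tool_rot: [-2.852, -1.317, -0.0]
ft_force: [0.9, 0.1, -0.1]
grip_width: 0.966
```

carry_out(
  motion=[
    [[0,0,0.04],0],
    [[0,0,0.08],0],
    [[0.02,-0.017,0.09],0],
    [[0.0419,-0.0357,0.09],0],
    [[0.0419,-0.0357,0.09],0],
    [[0.0419,-0.0357,0.09],0],
    [[0.0419,-0.0357,0.09],0],
  ],
)

```text
time: 11.85
position: [0.5371, -0.0445, 0.1174]
tool_rot: [-2.851, -1.317, 0.002]
ft_force: [-0.1, -0.2, -0.3]
grip_width: 1.001
```

carry_out(
  motion=[
    [[0.0008,-0.001,-0.04],0],
    [[0.0008,-0.001,-0.07],0],
    [[0.0008,-0.001,-0.085],0],
    [[0.0008,-0.001,-0.0895],0],
    [[0.0008,-0.001,-0.0895],0],
    [[0.0008,-0.001,-0.0895],0],
  ],
)

```text
time: 12.45
position: [0.54, -0.0462, 0.0299]
tool_rot: [2.852, 1.317, 0.003]
ft_force: [0.9, -1.3, 1.0]
grip_width: 1.003
```

carry_out(
  motion=[
    [[0,0,0],0],
    [[0,0,0],0],
    [[0,0,0],0],
    [[0,0,0],0],
    [[0,0,0],0],
    [[0,0,0],0],
    [[0,0,0],0],
  ],
  grip=1,
)

```text
time: 13.15
position: [0.5389, -0.0462, 0.0286]
tool_rot: [-2.852, -1.317, -0.0]
ft_force: [0.4, 0.4, 1.4]
grip_width: 0.552
```

carry_out(
  motion=[
    [[0,0,0.03],0],
    [[0,0,0.06],0],
    [[0,0,0.06],0],
    [[0.02,-0.017,0.06],0],
    [[0.0419,-0.0357,0.06],0],
    [[0.0419,-0.0357,0.06],0],
    [[0.0419,-0.0357,0.06],0],
    [[0.0419,-0.0357,0.06],0],
  ],
)

```text
time: 13.95
position: [0.5799, -0.0812, 0.0878]
tool_rot: [-2.851, -1.317, 0.002]
ft_force: [0.3, 0.6, -0.2]
grip_width: 0.556
```

carry_out(
  motion=[
    [[0,0,-0.03],0],
    [[0,0,-0.05],0],
    [[0,0,-0.056],0],
    [[0,0,-0.0595],0],
    [[0,0,-0.0595],0],
    [[0,0,-0.0595],0],
    [[0,0,-0.0595],0],
  ],
)

```text
time: 14.65
position: [0.5816, -0.082, 0.0301]
tool_rot: [2.852, 1.317, 0.003]
ft_force: [0.5, 0.6, 0.0]
grip_width: 0.552
```

carry_out(
  motion=[
    [[0,0,0],0],
    [[0,0,0],0],
    [[0,0,0],0],
    [[0,0,0],0],
    [[0,0,0],0],
    [[0,0,0],0],
  ],
  grip=-1,
)

```text
time: 15.25
position: [0.5808, -0.082, 0.0291]
tool_rot: [2.852, 1.317, 0.0]
ft_force: [-0.1, -0.4, -0.5]
grip_width: 0.97
```

carry_out(
  motion=[
    [[0,0,0.04],0],
    [[0,0,0.08],0],
    [[0.02,-0.017,0.09],0],
    [[0.0419,-0.0357,0.09],0],
    [[0.0419,-0.0357,0.09],0],
    [[0.0419,-0.0357,0.09],0],
    [[0.0419,-0.0357,0.09],0],
  ],
)

```text
time: 15.95
position: [0.6219, -0.1168, 0.1184]
tool_rot: [-2.851, -1.317, 0.002]
ft_force: [-0.2, -0.5, -0.1]
grip_width: 1.003
```

carry_out(
  motion=[
    [[0,0,-0.04],0],
    [[0,0,-0.07],0],
    [[0,0,-0.085],0],
    [[0,0,-0.0905],0],
    [[0,0,-0.0905],0],
    [[0,0,-0.0905],0],
    [[0,0,-0.0905],0],
  ],
)

```text
time: 16.65
position: [0.6239, -0.1179, 0.0302]
tool_rot: [2.851, 1.316, 0.004]
ft_force: [0.5, 0.8, 0.9]
grip_width: 0.995
```

carry_out(
  motion=[
    [[0,0,0],0],
    [[0,0,0],0],
    [[0,0,0],0],
    [[0,0,0],0],
    [[0,0,0],0],
    [[0,0,0],0],
    [[0,0,0],0],
  ],
  grip=1,
)

```text
time: 17.35
position: [0.6227, -0.1176, 0.0286]
tool_rot: [-2.852, -1.317, -0.0]
ft_force: [-0.1, -0.2, 0.6]
grip_width: 0.554
```

carry_out(
  motion=[
    [[0,0,0.03],0],
    [[0,0,0.06],0],
    [[0,0,0.08],0],
    [[0,0,0.08],0],
    [[-0.025,0.0213,0.08],0],
    [[-0.05,0.0426,0.08],0],
    [[-0.07,0.0596,0.08],0],
    [[-0.0838,0.0713,0.08],0],
    [[-0.0838,0.0713,0.08],0],
    [[-0.0838,0.0713,0.08],0],
    [[-0.0838,0.0713,0.08],0],
  ],
)

```text
time: 18.45
position: [0.5395, -0.0472, 0.1084]
tool_rot: [2.852, 1.315, -0.0]
ft_force: [0.8, 0.3, -0.3]
grip_width: 0.553
```

carry_out(
  motion=[
    [[0,0,-0.03],0],
    [[0,0,-0.055],0],
    [[0,0,-0.07],0],
    [[0,0,-0.076],0],
    [[0,0,-0.0795],0],
    [[0,0,-0.0795],0],
    [[0,0,-0.0795],0],
    [[0,0,-0.0795],0],
  ],
)

```text
time: 19.25
position: [0.5397, -0.0463, 0.03]
tool_rot: [2.852, 1.317, 0.003]
ft_force: [0.3, 0.5, -0.1]
grip_width: 0.553
```

carry_out(
  motion=[
    [[0,0,0],0],
    [[0,0,0],0],
    [[0,0,0],0],
    [[0,0,0],0],
    [[0,0,0],0],
    [[0,0,0],0],
  ],
  grip=-1,
)

```text
time: 19.85
position: [0.539, -0.0464, 0.0291]
tool_rot: [2.852, 1.317, 0.0]
ft_force: [-0.1, 0.4, 0.6]
grip_width: 0.969
```

carry_out(
  motion=[
    [[0,0,0.04],0],
    [[0,0,0.08],0],
    [[0.03,-0.026,0.1],0],
    [[0.06,-0.052,0.1],0],
    [[0.09,-0.078,0.1],0],
    [[0.115,-0.1,0.1],0],
    [[0.126,-0.109,0.1],0],
    [[0.126,-0.109,0.1],0],
    [[0.126,-0.109,0.1],0],
    [[0.126,-0.109,0.1],0],
  ],
)

```text
time: 20.85
position: [0.6644, -0.1541, 0.1289]
tool_rot: [-2.851, -1.318, 0.0]
ft_force: [-0.7, 0.4, 0.6]
grip_width: 0.997
```

carry_out(
  motion=[
    [[0,-0.0005,-0.04],0],
    [[0,-0.0005,-0.075],0],
    [[0,-0.0005,-0.09],0],
    [[0,-0.0005,-0.1005],0],
    [[0,-0.0005,-0.1005],0],
    [[0,-0.0005,-0.1005],0],
    [[0,-0.0005,-0.1005],0],
  ],
)

```text
time: 21.55
position: [0.6662, -0.1562, 0.0305]
tool_rot: [2.851, 1.316, 0.004]
ft_force: [-0.3, 0.1, 1.2]
grip_width: 1.002
```

carry_out(
  motion=[
    [[0,0,0],0],
    [[0,0,0],0],
    [[0,0,0],0],
    [[0,0,0],0],
    [[0,0,0],0],
    [[0,0,0],0],
    [[0,0,0],0],
  ],
  grip=1,
)

```text
time: 22.25
position: [0.6649, -0.1558, 0.0285]
tool_rot: [-2.852, -1.317, -0.0]
ft_force: [-0.0, -0.3, 0.5]
grip_width: 0.554
```

carry_out(
  motion=[
    [[0,0,0.03],0],
    [[0,0,0.06],0],
    [[0,0,0.06],0],
    [[-0.02,0.0175,0.06],0],
    [[-0.0419,0.0367,0.06],0],
    [[-0.0419,0.0367,0.06],0],
    [[-0.0419,0.0367,0.06],0],
    [[-0.0419,0.0367,0.06],0],
  ],
)

```text
time: 23.05
position: [0.6235, -0.1198, 0.0885]
tool_rot: [2.852, 1.316, 0.0]
ft_force: [0.0, -1.3, -0.3]
grip_width: 0.55
```

Lower, release, then retreat upward and toward +y, clear of the views.

carry_out(
  motion=[
    [[0,0,-0.03],0],
    [[0,0,-0.05],0],
    [[0,0,-0.056],0],
    [[0,0,-0.0595],0],
    [[0,0,-0.0595],0],
    [[0,0,-0.0595],0],
    [[0,0,-0.0595],0],
  ],
)

```text
time: 23.75
position: [0.6239, -0.1193, 0.0301]
tool_rot: [2.851, 1.316, 0.003]
ft_force: [-0.2, -0.2, -0.4]
grip_width: 0.552
```

carry_out(
  motion=[
    [[0,0,0],0],
    [[0,0,0],0],
    [[0,0,0],0],
    [[0,0,0],0],
    [[0,0,0],0],
    [[0,0,0],0],
  ],
  grip=-1,
)

```text
time: 24.35
position: [0.623, -0.1191, 0.0291]
tool_rot: [-2.852, -1.317, -0.0]
ft_force: [0.4, 0.2, 0.3]
grip_width: 0.972
```

carry_out(
  motion=[
    [[0,0,0.04],0],
    [[0,0,0.09],0],
    [[0,0,0.14],0],
    [[0,0,0.19],0],
    [[-0.05,0.05,0.2],0],
    [[-0.05,0.1,0.2],0],
    [[-0.07,0.15,0.2],0],
    [[-0.09,0.2,0.2],0],
    [[-0.11,0.25,0.2],0],
    [[-0.13,0.3,0.2],0],
    [[-0.15,0.35,0.2],0],
    [[-0.17,0.4,0.2],0],
    [[-0.2,0.44,0.2],0],
    [[-0.2,0.48,0.2],0],
    [[-0.22,0.5,0.2],0],
    [[-0.22,0.5,0.2],0],
    [[-0.22,0.5,0.2],0],
    [[-0.22,0.5,0.2],0],
  ],
)

```text
time: 26.15
position: [0.404, 0.3795, 0.2291]
tool_rot: [2.853, 1.314, 0.0]
ft_force: [0.2, -0.4, -1.1]
grip_width: 1.001
```

```bash
python3 - <<'E'
from h import *
t=eyes.get_image('top');s=eyes.get_image('side');print(get_state()['position'],get_state()['time'])
a=cv2.resize(t['pixels'][120:270,300:450],(400,400),interpolation=cv2.INTER_CUBIC)
b=cv2.resize(s['pixels'][230:370,290:450],(400,400),interpolation=cv2.INTER_CUBIC)
cv2.imwrite('pics/f1.png',np.hstack([a,b]))
o=cv2.imread('pics/top0.png')
for n,im in(('before',o),('after',t['pixels'])):
    g=cv2.cvtColor(im,cv2.COLOR_BGR2HSV);m=cv2.inRange(g,(0,0,170),(179,60,255))
    k=np.zeros_like(m);k[155:215,325:347]=m[155:215,325:347];print(n,'shaver dot',cv2.connectedComponentsWithStats(k)[3][1:].round(2))
hsv=cv2.cvtColor(t['pixels'],cv2.COLOR_BGR2HSV);m=cv2.inRange(hsv,(0,0,150),(179,60,255));k=np.zeros_like(m);k[155:260,340:423]=m[155:260,340:423]
k=cv2.morphologyEx(k,cv2.MORPH_CLOSE,np.ones((3,3)))
N,L,st,ce=cv2.connectedComponentsWithStats(k);u=np.array([.7613,-.6484]);v=np.array([.6484,.7613])
for i in range(1,N):
    if st[i,4]<100: continue
    c=cv2.findContours((L==i).astype(np.uint8),0,1)[0][0]
    r=cv2.minAreaRect(np.array([onz(t,p[0],.05)[:2]*1000 for p in c],np.float32))
    q=onz(t,ce[i],.05)[:2]-[.5768,-.0787];print(st[i],'along,across mm',(1000*q@u).round(1),(1000*q@v).round(1),r[1:])
E
```

```text
[0.40435516 0.37917027 0.22925948] 26.25
before shaver dot [[336.83 168.46]]
after shaver dot [[336.83 168.46]]
[395 155  28  29 500] along,across mm 59.3 1.2 ((49.59812927246094, 48.76464080810547), 50.622886657714844)
[379 174  29  29 438] along,across mm 3.1 1.7 ((49.394229888916016, 39.598087310791016), 50.82571029663086)
[361 198  28  28 373] along,across mm -57.4 1.6 ((49.54676818847656, 32.438255310058594), 46.67439651489258)
[346 219  26  25 317] along,across mm -108.9 1.5 ((48.836605072021484, 26.675676345825195), 49.931705474853516)
[403 227  20  33 155] along,across mm -58.2 -99.9 ((37.9536247253418, 64.41490173339844), 87.24674224853516)
```

View pics/f1.png

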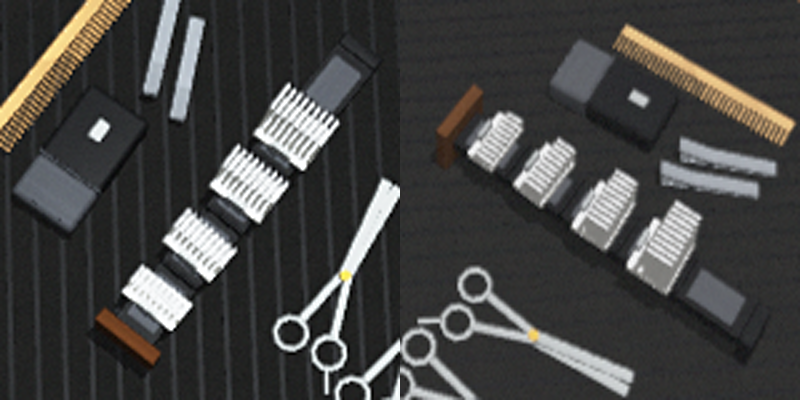

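The final views show, from walnut (top crop (125,335)): a at (158,296), b at (200,245), c at (248,183), d at (297,125), and bay5 empty at (335,80). All lie flat and square. The shaver's dot is at the same pixel as before. I'll hand in.

```bash
python3 -c "
from bench import ticket
print(ticket.close_job())"
```

```text
the job is handed in; nothing more can be done
None
```

The guards now stand in order of height from the walnut cheek: a, b, c, d, with bay5 by the black cheek left empty. I parked d in bay5, moved a to bay1, c to bay3 and b to bay2, then put d into bay4. It took about 26 s of robot time, and the job is handed in.

**Position:** in the final images all four lie flat, teeth up, latch side still toward walnut. Each sits within about 1 mm of the same offset in its bay as the guards had at the start.

**Shaver:** its marker was at exactly the same pixel before and after, and the sensed forces I read stayed below 2 N.

**One reading that disagreed:** the fitted outline for b came out at 46.7°, about 3° off the 49.6° expected. I put this down to pixel noise, because b was released at the same tool angle as the others and looks square in both views.

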